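# Reset the thickness knob of the noodle machine

## Task

Set the hand-cranked noodle machine to its red setting: take the sprung thickness knob on its side, pull it straight out to its stop, and turn it while it is out until its red mark stands straight up under the yellow pointer, then let it go fully home there. It is more than one turn of the wrist, so let the knob go home in a seat on the way and take it again with the wrist turned back. Leave the other things on the table where they are.

Things in the scene. Friction and masses are not known exactly. Their poses are not given: they have to be found in the camera images.
- noodle_machine: chromed noodle machine, fixed. Origin: centre of its underside, on the table; y along the rollers, out of the knob side; x to its back; z up. Side plates: outer faces at y = +-88 mm, 124 mm long at the foot, 88 mm at the top, 152 high. Dough guide in front to 180 mm high, |y| < 70. Cutter head behind to x = 134, 118 high. Crank at -y
- knob_pull (a joint): how far the knob is pulled out along the machine's y, m: 0 home, 0.010 at its hard stop. A spring draws it home: 5 N at 0, 10 N at the stop. At home a pin holds it from turning (3 degrees of play); from about 0.007 it turns freely. Let in between two seats it slips into the nearer; close to the middle it can catch on the edge of a stop, 3 to 5 mm out
- knob_turn (a joint): turn of the knob about the machine's +y (right-hand rule: from up, growing values carry the red mark to the machine's +x), rad. 0: red mark up, under the pointer. A seat every pi/6. Starts seated at 2.09 or 2.62 (4 or 5 seats off), or now and then caught on the edge between these two. End stops -0.7 and 3.1. Hardly any friction of its own
- knob_grip (a point): grip point on the knob's axis; moves out with it, does not turn; axes as the machine's. Knob: ribbed black cylinder, 42 mm across, 28 long, axis level along the machine's y, 95 mm high. At home it spans y = 100 to 128 of the machine's frame, this point at y = 117. Around it, pointer and index plate stay inside y = 100
- red_mark (a point): middle of the red line on the knob's rim, 21.5 mm from the knob's axis, turning with the knob; the line runs on over the knob's outer face to its centre
- pointer (a point): lower tip of the yellow pointer on the machine's side, straight above the knob's axis by 25.5 mm
- rolling_pin: wooden rolling pin, 290 mm long, 42 mm across, lying in front of the machine; origin at its underside, middle; long axis y
- flour_shaker: steel flour shaker, 70 mm across, 99 mm high, standing behind the machine; origin at its underside
- scraper: dough scraper lying flat, steel blade 125 mm wide, with a 20 mm wooden grip along one edge (long axis y), 20 mm high; origin at the underside of its middle
- tea_cup: white and blue tea cup without handle, 74 mm across, 75 mm high, standing behind the machine on the knob's side; origin at its underside
- mug_a: ochre mug, 80 mm across, 85 mm high, with a handle; origin at its underside
- mug_b: a second mug like mug_a
- teapot: white and blue teapot with an upright bail handle, 135 mm across, 166 mm high, on the black round tray; origin at its underside

How it is judged (in metres and radians):
On the way, in this order (a step that is already met when the one before it is completed fails the run):
1. the knob is pulled out to its stop (within 1.5 mm), before it is near the red setting (value of joint knob_pull above 0.0085 m and value of joint knob_turn above 1.3 rad), for 0.1 s.
2. part-way round, the knob is let go and stands home in a seat (within 1.5 mm) short of the red one, to be taken again (value of joint knob_pull below 0.0015 m and value of joint knob_turn between 0.35 and 1.85 rad and contact force between the fingers and noodle_machine below 0.5 N), for 0.1 s.
3. the knob is taken again and pulled out of that seat (over 6 mm) (value of joint knob_pull above 0.006 m), for 0.1 s.
At the end, for the whole second after the job is handed in: The knob is fully home (within 1.2 mm) and still, seated with its red mark under the yellow pointer (within 7 degrees) (value of joint knob_pull below 0.0012 m and value of joint knob_turn between -0.12 and 0.12 rad and velocity of joint knob_turn between -0.05 and 0.05 rad/s and velocity of joint knob_pull below 0.01 m/s); the robot touches nothing.
It fails at once if something else on the table is shoved (over 30 mm) or tipped (over 30 degrees) (distance of any of rolling_pin, flour_shaker, scraper, tea_cup, mug_a, mug_b, teapot from where it was at the start of the episode above 0.03 m or angle between any of flour_shaker, tea_cup, teapot's own z axis and vertical above 0.52 rad).
It also fails if it takes over 56 s, if anything falls off the work surface, if the arm or the gripper's body presses on something with over 40 N, if the wrist force passes 120 N, or if a joint passes its speed limit or range.

## Robot

A 6-joint arm with a two-finger parallel gripper is mounted at the origin on the work surface. World frame = base frame: x ahead of the robot, y to its left, z up, the work surface at z = 0. Lengths are in m, angles in degrees, forces in N, time in s.
With the tool pointing down it reaches from about 0.35 to 0.925 m from the base axis. Payload 6.4 kg.
Tool frame: the origin (TCP) lies at the centre of the arm's flange, where the gripper is bolted on; the fingertips stand 199 mm ahead of it and the grasp point (between the pads) lies 180 mm ahead of it (env.tcp_to_grasp is the z of the grasp point in the tool frame, in m); z points along the fingers, y is the line along which they close (so a half turn about z gives the same grasp; the last joint's range is limited). The gripper opens to 94 mm and grips with 3 to 60 N. Pads are 16 mm wide; open, the fingers measure 119 mm over their backs; the gripper's body (75 mm by 177 mm) begins 78 mm behind the grasp point.
Start: joints at [57.462, 14.043, 89.255, -0, 76.702, -9.975], TCP at [0.249, 0.6, 0.405] pointing down, gripper open.
Joint ranges: [-179.41, 179.41], [-58.25, 129.5], [7.25, 145.43], [-54.29, 234.29], [11.92, 165.04], [-157.13, 157.13]. Speed limits (degrees/s): [147.25, 147.25, 180, 180, 180, 180].

## Interface

Orientations are given as a 3x3 rotation matrix whose columns are the frame's x, y, z axes.
In Python, from plant import state, imaging, job, env gives the robot as it stands. The module is installed in compiled form; this text tells all that it offers.
- The arm moves only by the tool apply_moves, never from a script. Its argument "rows" is text: rows parted by semicolons, each of 6 numbers parted by spaces: the shift along the world's x, y, z each as a share of 0.3 m, from -1 to 1, then the turn, a rotation vector about the world's x, y, z each as a share of 45 degrees, from -1 to 1. In form: tx ty tz ax ay az; .... A call has 1 to 12 rows; each row is the pose to reach, as a shift and turn from the pose commanded when the call began; what a row does not reach only later rows make up. A row lasts 1/10 s, in which the tool goes at most 50 mm and 8.59 degrees, less where a joint would pass 70% of its speed; a pose out of reach is approached as far as the arm can. A call with a number of a shift or a turn outside -1 to 1 is refused whole. A call with a gripper value outside its range is refused whole. "gripper" is the closure, from 0 (fully open) to 1 (shut), set as the call begins (left out, the last holds). The fingers move at their own pace and stop on an object; "squeeze" is the grip in N (left out, the last holds). Time passes only in rows, so rows that repeat a pose let the fingers close. It gives the time, the measured TCP pose, the force, the opening and the grip force at its end, in the units of the state.
- state(): the state, without advancing time (a new reading comes with each control period).
- imaging.camera(name): name is "side" or "top"; returns (picture, depth): 420x560x3 uint8, red, green, blue; 420x560 float32, m along the optical axis (not along the pixel's ray), 0 where there is no reading.
- imaging.camera_params(name): a dict with "fx", "fy", "cx", "cy" (pixels), "R" (3x3) and "t" (3): a world point X has camera coordinates R X + t. Camera axes: x right, y down, z forward; pixel columns grow to the right and rows downward; lengths in m; the calibration is good to about 2 mm. A picture is of the moment at which its call begins. camera_params takes no time and is no camera call.
- job.close_job(): hands the job in; it is judged then, once.
The state is a dict: "time_s": time; "q": joint angles; "dq": joint speeds; "joint_efforts": joint torques, N m; "eef_pos": TCP position; "eef_rot": TCP orientation; "ft_force": force on the tool from outside, world axes, zero at the start; "ft_torque": the same for the moment, N m; "width": finger opening in m; "grip_force": force on a finger pad.
Only numpy, scipy, OpenCV 4.12 (cv2) and the standard library are available. Lean on these libraries where they do the work, as an engineer would, in place of code of your own. Each camera call takes 0.05 s, during which the arm holds its last target. There are 200 camera calls.

## Working session

There is one attempt and no reset: what is moved stays moved. The work goes in short steps, Python scripts to look and compute and a tool call to move; the robot and the scene stay as the last step left them, time stands still between calls to the robot, and variables do not carry over. Pictures are saved under pics/ and viewed, at most 10 in all, crops included, and the job is handed in when it is done.

Besides the shell and the picture viewer there is one more tool, called by a JSON object that holds its "api" and its "payload", one argument or row to a line. apply_moves: Moves the arm, as the interface text tells. Its arguments: {"type":"object","properties":{"rows":{"type":"string"},"gripper":{"type":"number"},"squeeze":{"type":"number"}},"required":["rows"]}

```bash
mkdir -p pics
python3 - <<'E'
from plant import state, imaging, job, env
import cv2, numpy as np
for n in ("side","top"):
    p,d=imaging.camera(n); cv2.imwrite(f"pics/{n}0.png",p[:,:,::-1]); np.savez(f"pics/{n}0.npz",p=p,d=d)
    c=imaging.camera_params(n); print(n,{k:np.round(v,4).tolist() for k,v in c.items()}); print("cam pos",-np.array(c['R']).T@np.array(c['t']))
s=state(); print(s['time_s'],s['eef_pos'],np.round(s['eef_rot'],3),env.tcp_to_grasp,s['width'])
E
```

```text
side {'fx': 463.0019, 'fy': 463.0019, 'cx': 278.5299, 'cy': 215.1957, 'R': [[0.8239, -0.5664, -0.019], [-0.3725, -0.5159, -0.7714], [0.4272, 0.6427, -0.636]], 't': [-0.4776, 0.2388, 1.1891]}
cam pos [-0.02556197 -0.91151372  0.93146597]
top {'fx': 400.8051, 'fy': 400.8051, 'cx': 272.5273, 'cy': 211.7725, 'R': [[0.0069, -1.0, -0.0034], [-0.9795, -0.0061, -0.2012], [0.2012, 0.0047, -0.9795]], 't': [-0.0783, 0.5602, 1.2034]}
cam pos [ 0.30721373 -0.08047872  1.29120958]
0.1 [0.24930712 0.60007976 0.4036569 ] [[-0.923  0.384 -0.001]
 [ 0.384  0.923 -0.001]
 [ 0.    -0.002 -1.   ]] 0.1804 0.09410942361301587
```

View pics/side0.png

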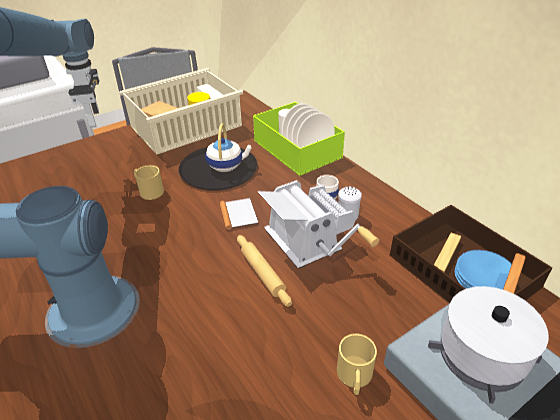

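View pics/top0.png

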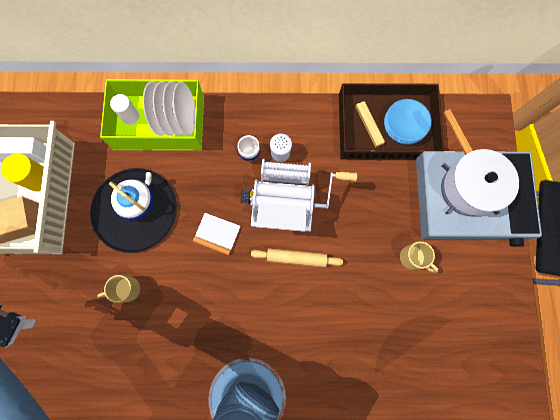

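The side view looks at the crank side, with the machine around (310,225), so the knob is hidden there. In the top view the machine is at (285,200), its knob at (246,197), the teapot at (130,198) and the cup at (248,147).

```bash
cat > h.py <<'E'
import numpy as np, cv2
from plant import imaging
def cloud(n,d):
    c=imaging.camera_params(n); R=np.array(c['R']);t=np.array(c['t'])
    v,u=np.mgrid[:420,:560]
    P=np.stack([(u-c['cx'])/c['fx']*d,(v-c['cy'])/c['fy']*d,d],-1)
    return (P-t)@R
def proj(n,X):
    c=imaging.camera_params(n); p=np.array(c['R'])@X+np.array(c['t'])
    return c['fx']*p[0]/p[2]+c['cx'],c['fy']*p[1]/p[2]+c['cy']
E
python3 - <<'E'
from h import *
z=np.load("pics/top0.npz");p,d=z['p'],z['d'];W=cloud("top",d)
a=cv2.resize(p[150:250,225:345],None,fx=6.6,fy=6,interpolation=cv2.INTER_NEAREST)
a=cv2.resize(p[150:240,225:345],None,fx=6,fy=6,interpolation=cv2.INTER_NEAREST)
cv2.imwrite("pics/crop1.png",a[:,:,::-1])
np.set_printoptions(linewidth=220,precision=3,suppress=True)
print("z mm");print((W[185:212,236:262,2]*1000).astype(int))
print("gray");print(p[185:212,236:262].max(-1))
for nm,(u,v,zz) in dict(teapot=(130,198,0.1),cup=(248,147,.075),shaker=(281,147,.099)).items():
    print(nm,W[v,u])
# dough/side plate top rect
m=(W[...,2]>0.135)&(W[...,2]<0.2); m[:, :240]=0; m[:,330:]=0; m[:150]=0;m[240:]=0
pts=W[m][:,:2].astype(np.float32); print(len(pts),cv2.minAreaRect(pts*1000),np.ptp(pts,0))
m=(W[...,2]>0.06)&(abs(W[...,0]-.38)<.3)
m[:, 190:]=0
pts=W[m]; print("tall left of machine: y range",pts[:,1].min(),pts[:,1].max())
mt=(W[...,2]>0.03); mt[:,:95]=0; mt[:,175:]=0; mt[:165]=0; mt[250:]=0
q=W[mt]; print("teapot bounds",q.min(0),q.max(0))
E
```

```text
z mm
[[   4   -1   -2    6   -1   -2    0    1    1    3    1   -3    1    7   -1   -5    0    3  153  150  151  142  142  142  141  142]
 [  -1    1    0   -1    1   -1    1    0    4   -3   -2    0    2   -2    4    1    3   -1  148  151  144  138  144  142  145  149]
 [   2    0   -1   -6    3    4    5   -3    0    0    5   -1    0    3    2    5    2    0  149  156  141  143  145  144  143  142]
 [   0    4    2    1   -2   -2   -1    0   -1   -2   -1    0    1    0    0    0    3    4  154  155  137  145  145  150  145  146]
 [   2    0    0    0    2   -3  106  103  105  103  100    5    2    0    0   -1  102  100  156  152  141  144  144  140  144  140]
 [  -2    1    1    0    4    1  114  112  113  107  112  108  104  109  104    5  111  113  155  150  141  142  141  141  145  143]
 [   4   -3    1    1    1   -1  111  118  114  114  112  116 1291  112  135    1  111  119  149  153  142  141  144  144  144  141]
 [   2    0    3    2    0  116  118  119  115  115  114  116  111  111  133  131  132  128  151  155  137  140  141  139  138  139]
 [   4    1    1    3    5  117
[... 5021 characters left out ...]
139 132 207 219 166 148 131 167 251 253 251 251]
 [150 146 146 147 148 144 150 125 124 130 127 128 130 131 135 132 189 183 148 167 154 178 250 252 251 251]
 [143 148 142 144 145 146 145 129 126 124 126 127 122 125 127 128 253 185 145 144 139 142 255 253 251 251]
 [147 144 149 141 147 145 143 134 144 139 141 140 122 124 121 116 255 166 146 129 127  92 255 253 251 251]]
teapot [0.579 0.342 0.154]
cup [0.796 0.01  0.004]
shaker [ 0.759 -0.1    0.101]
2313 ((562.3958129882812, -100.50555419921875), (192.75096130371094, 148.1096649169922), 85.27244567871094) [0.159 0.193]
tall left of machine: y range -0.08047872317470355 0.7674052628737653
teapot bounds [ 0.307 -0.08   0.036] [0.68  0.435 1.291]
```

View pics/crop1.png

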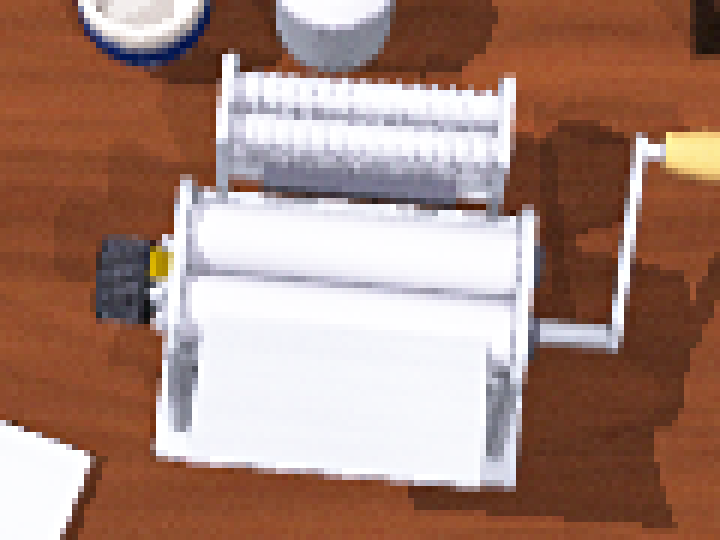

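The crop shows the knob (black, px cols 241–250, rows 189–203) with the yellow pointer right beside it at about px (251.5,194). The rollers are yawed about 5°, and no red is visible from above.

```bash
cat >> h.py <<'E'
def ray(n,u,v,z):
    c=imaging.camera_params(n); R=np.array(c['R']);t=np.array(c['t']); o=-R.T@t
    r=R.T@np.array([(u-c['cx'])/c['fx'],(v-c['cy'])/c['fy'],1]); return o+r*(z-o[2])/r[2]
E
python3 - <<'E'
from h import *
np.set_printoptions(linewidth=220,precision=4,suppress=True)
z=np.load("pics/top0.npz");p,d=z['p'].astype(float),z['d'];g=p.max(-1)
L=[];Rr=[]
for r in range(182,192):
    def cross(a):  # first crossing of 185
        i=np.argmax(a>185); return i-1+(185-a[i-1])/(a[i]-a[i-1])
    if r<189: L.append(ray("top",248+cross(g[r,248:262]),r,.152))
    if r>=186: Rr.append(ray("top",325-cross(g[r,300:326][::-1]),r,.152))
L=np.array(L);Rr=np.array(Rr);print("L",L[:,:2]);print("R",Rr[:,:2])
print(g[184:192,308:322].astype(int))
# top back corners rows
for c in (254,255,256,312,313): print(c,g[176:190,c].astype(int))
# knob
W=cloud("top",d)
K=[]
for r in range(192,201):
    a=g[r,236:248]; bg=a[:4].mean(); th=(bg+80)/2; i=np.argmax(a<th); K.append(236+i-1+(th-a[i-1])/(a[i]-a[i-1]))
print("outer edge cols",np.array(K))
for c in range(242,250):
    a=g[:,c]; print(c,a[186:206].astype(int))
y=(p[...,0]>150)&(p[...,2]<110)&(p[...,1]>110); y[:180]=0;y[210:]=0;y[:,:245]=0;y[:,262:]=0
v,u=np.nonzero(y);print("yellow",u.mean(),v.mean(),len(u)); print(ray("top",u.mean(),v.mean(),.13))
m=(W[...,2]>0.165)&(W[...,2]<0.3);mm=np.zeros_like(m);mm[165:250,95:175]=1;q=W[m&mm];print("teapot top",q.min(0),q.max(0))
m=(W[...,2]>0.03)&(W[...,2]<0.17);q=W[m&mm];print("teapot",q.min(0),q.max(0))
print("cup",ray("top",248,147,.07),"tray/other", ray("top",60,190,.2), ray("top",203,115,.15))
E
```

```text
L [[ 0.6304 -0.0207]
 [ 0.6274 -0.0207]
 [ 0.6243 -0.019 ]
 [ 0.6212 -0.0185]
 [ 0.6182 -0.0185]
 [ 0.6152 -0.0185]
 [ 0.6121 -0.0185]]
R [[ 0.6193 -0.1958]
 [ 0.6162 -0.1955]
 [ 0.6132 -0.1953]
 [ 0.6101 -0.1952]
 [ 0.6071 -0.195 ]
 [ 0.6041 -0.1946]]
[[120 100 101  99 149 149 100  92  81  78  88  99 102  95]
 [105  89  57 115 209 224 114  93  79  78  85  97  94  99]
 [200 209 255 163 250 250 170  96  79  85  81  97 103  98]
 [246 249 254 191 253 255 158 101  79  78  78  94  93  94]
 [244 242 238 200 253 255 146  86  78  70  75  89  90  87]
 [251 251 250 221 251 255 147  89  73  78  72  88  87 129]
 [254 254 255 232 255 255 137  84  79  81  79  97  97 141]
 [254 255 255 223 255 255 104  75  91  78  74  93  88 105]]
254 [152 125 117 128 124 161 154 156 216 249 252 251 255 255]
255 [147 126 116 160 224 255 255 255 255 255 255 255 255 255]
256 [133 123 116 164 228 236 252 253 235 198 195 192 222 191]
312 [ 97 100 103 105  95 102 105  98 149 209 250 253 253 251]
313 [ 96 103 100 103 100  99 102 106 149 224 250 255 255 255]
outer edge cols [240.4344 240.3785 240.43   240.5272 240.5528 24
[... 277 characters left out ...]
71 126 155 142]
245 [122 131 125  97  93  83  75  73  95  99  67  83 106  74  74  80  75 100 130 133]
246 [123 132 122 111  88  97  87  73 105 112  62 105  97  56  48  81  85  98 130 135]
247 [126 127 124 126  91  82  79  77  91  80  71 118 102  76  76  92 101  82 120 136]
248 [127 131 125 122 106  88  63  74  88  77  74  72  60  59  61  53  40  47 122 135]
249 [130 134 131 112  81  76  55  66  50  74  51  42 101  53  19  21  14  23 112 133]
yellow 251.21428571428572 192.5 14
[ 0.6041 -0.0108  0.13  ]
teapot top [0.5852 0.3524 0.1651] [0.6182 0.3903 0.1732]
teapot [0.5344 0.305  0.036 ] [0.6801 0.4351 0.1697]
cup [0.7703 0.0058 0.07  ] tray/other [0.5902 0.5236 0.2   ] [0.8426 0.1398 0.15  ]
```

Run:
```python
from h import *
np.set_printoptions(precision=4,suppress=True)
a,b=ray("top",255,179.7,.152),ray("top",312.7,184.6,.152);print(a,b,"yaw",np.degrees(np.arctan2(a[0]-b[0],a[1]-b[1])))
for psi in (4.5,5.0,5.5):
    c,s=np.cos(np.radians(psi)),np.sin(np.radians(psi)); ey=np.array([s,c,0]);ex=np.array([c,-s,0])
    off=((np.array([.6182,-.0185,0])@ey-.088)+(np.array([.6117,-.1953,0])@ey+.088))/2
    k=ray("top",245,196,.095);o=ray("top",240.45,196,.115); pt=ray("top",251.2,192.5,.135)
    print(psi,"ym0",off,"knob xm",k@ex,"outer ym",o@ey-off,"pointer xm",pt@ex,pt@ey-off, "knob_grip", (k@ex)*ex+(off+.117)*ey)
```

```text
[ 0.6375 -0.0226  0.152 ] [ 0.6235 -0.1926  0.152 ] yaw 4.691946762117277
4.5 ym0 -0.05832204205823314 knob xm 0.5991675643508547 outer ym 0.12747247824603886 pointer xm 0.6018081642083513 0.0945543458947784 knob_grip [0.6019 0.0115 0.    ]
5.0 ym0 -0.05289678922333522 knob xm 0.598644306603705 outer ym 0.12722129403403998 pointer xm 0.601469066711884 0.09437941375294781 knob_grip [0.602  0.0117 0.    ]
5.5 ym0 -0.04746750809313968 knob xm 0.5980754597748618 outer ym 0.12696042142794312 pointer xm 0.6010841650173046 0.09419729425335514 knob_grip [0.602  0.0119 0.    ]
```

```bash
cat >> h.py <<'E'
from scipy.spatial.transform import Rotation as Ro
PSI=np.radians(4.8); ey=np.array([np.sin(PSI),np.cos(PSI),0]); ex=np.array([np.cos(PSI),-np.sin(PSI),0]); ez=np.array([0,0,1.])
KN=np.array([.6025,.0115,.095])-.117*ey   # knob axis point at ym=0
def goal(ym,phi=0,alpha=45,back=0,dx=0,dz=0,yaw=0):
    """TCP pose: grasp point on the knob axis at ym, tool tilted alpha down, turned phi about the knob axis, drawn back along tool z"""
    a=np.radians(alpha); b=np.cos(a)*ey+np.sin(a)*ez
    R=np.stack([np.cross(ex,-b),ex,-b],1); R=Ro.from_rotvec(ey*np.radians(phi)).as_matrix()@R
    p=KN+ym*ey+dx*ex+dz*ez-R[:,2]*(.1804+back); return p,R
def row(p,R,p0,R0):
    return np.round(np.r_[(p-p0)/.3, np.degrees(Ro.from_matrix(R@R0.T).as_rotvec())/45],4)
E
python3 - <<'E'
from h import *
from plant import state
s=state();p0=np.array(s['eef_pos']);R0=np.array(s['eef_rot'])
p,R=goal(.121,0,45,.1); print(p,R); print(row(p,R,p0,R0))
p,R=goal(.121,45,45,.0); print(p,R); print(row(p,R,p0,R0))
E
```

```text
[0.61942575 0.21306334 0.29327274] [[ 0.05916917  0.99649286 -0.05916917]
 [ 0.70462686 -0.08367784 -0.70462686]
 [-0.70710678  0.         -0.70710678]]
[ 1.2337 -1.2901 -0.3679 -0.9101 -0.5563 -1.5164]
[0.70339249 0.13505292 0.1852    ] [[-0.43907726  0.70462686 -0.5574156 ]
 [ 0.74646578 -0.05916917 -0.66278794]
 [-0.5        -0.70710678 -0.5       ]]
[ 1.5136 -1.5501 -0.7282 -1.3375  0.3241 -1.0598]
```

{"api": "apply_moves", "payload": {
  "rows": "0.8 -0.9 0.15 0 0 -0.9;0.8 -0.9 0.15 0 0 -0.9;0.8 -0.9 0.15 0 0 -0.9;0.8 -0.9 0.15 0 0 -0.9;0.8 -0.9 0.15 0 0 -0.9;0.8 -0.9 0.15 0 0 -0.9;0.8 -0.9 0.15 0 0 -0.9;0.8 -0.9 0.15 0 0 -0.9",
  "gripper": 0
}}

```text
time_s: 0.9
eef_pos: [0.4918, 0.3271, 0.45]
eef_rot: [[-0.449, 0.894, 0.001], [0.894, 0.449, -0.0], [-0.001, 0.001, -1.0]]
ft_force: [0.2, 0.3, -0.3]
width: 0.0943
grip_force: 0.0
```

Run:
```python
from h import *
from plant import state
s=state();print(s['time_s'],s['q'],s['eef_pos'],s['eef_rot'])
p0=np.array(s['eef_pos']);R0=np.array(s['eef_rot'])
for f in (-45,0,45):
    p,R=goal(.121,f,45,.05); print(f,p,row(p,R,p0,R0))
```

```text
0.9 [ 2.26464801e+01  4.14459081e+00  9.55818843e+01 -4.74761963e-02
  8.02313269e+01 -4.01350154e+00] [0.49180242 0.32712128 0.45002297] [[-4.48819854e-01  8.93621704e-01  9.94189289e-04]
 [ 8.93621838e-01  4.48820444e-01 -4.70035435e-04]
 [-8.66246345e-04  6.77468024e-04 -9.99999395e-01]]
-45 [0.50167131 0.18747169 0.2102    ] [ 0.0329 -0.4655 -0.7994 -0.769  -1.1379 -1.024 ]
0 [0.61646729 0.177832   0.2579174 ] [ 0.4155 -0.4976 -0.6404 -0.9928 -0.191  -0.663 ]
45 [0.73126327 0.16819231 0.2102    ] [ 0.7982 -0.5298 -0.7994 -1.1057  0.7492 -0.2425]
```

{"api": "apply_moves", "payload": {
  "rows": "0.4 -0.3 -0.1 -0.6 -0.15 -0.65;0.4 -0.3 -0.1 -0.6 -0.15 -0.65;0.4 -0.3 -0.1 -0.6 -0.15 -0.65;0.4 -0.3 -0.1 -0.6 -0.15 -0.65;0.4 -0.3 -0.1 -0.6 -0.15 -0.65;0.4 -0.3 -0.1 -0.6 -0.15 -0.65;0.4 -0.3 -0.1 -0.6 -0.15 -0.65"
}}

```text
time_s: 1.6
eef_pos: [0.6091, 0.2409, 0.4192]
eef_rot: [[0.046, 0.999, -0.007], [0.886, -0.044, -0.461], [-0.46, 0.015, -0.888]]
ft_force: [-0.0, 0.0, -0.9]
width: 0.0943
grip_force: 0.0
```

Run:
```python
from h import *
from plant import state
np.set_printoptions(precision=4,suppress=True)
s=state();print(s['time_s'],np.array(s['q']),s['eef_pos'],s['eef_rot'])
p0=np.array(s['eef_pos']);R0=np.array(s['eef_rot'])
# model: Rz(q1), planar q2,q3, offset lateral; wrist q4 roll about forearm, q5 bend, q6
D=[([57.462,14.043,89.255,0,76.702,-9.975],[.249,.6,.405]),([22.6465,4.1446,95.5819,-.0475,80.2313,-4.0135],[.4918,.3271,.45]),(list(s['q']),list(p0))]
print(D[2])
```

```text
1.6 [ 14.8539  16.4267  85.8076 -26.3856  86.2129  21.3416] [0.6091 0.2409 0.4192] [[ 0.046   0.9989 -0.007 ]
 [ 0.8865 -0.0441 -0.4606]
 [-0.4604  0.015  -0.8876]]
([np.float64(14.85390691771071), np.float64(16.426673951131335), np.float64(85.80764160750714), np.float64(-26.38556868903157), np.float64(86.21286031907115), np.float64(21.341599589485565)], [np.float64(0.6090606027244279), np.float64(0.24094215785382608), np.float64(0.4191875353932373)])
```

```bash
cat > kin.py <<'E'
import numpy as np
from scipy.optimize import least_squares
from scipy.spatial.transform import Rotation as Ro
D=[([57.462,14.043,89.255,0,76.702,-9.975],[.249,.6,.405],None),
([22.6464801,4.14459081,95.5818843,-.0474762,80.2313269,-4.01350154],[.49180242,.32712128,.45002297],None),
([14.85390692,16.42667395,85.80764161,-26.38556869,86.21286032,21.34159959],[.60906060,.24094216,.41918754],[[.046,.9989,-.007],[.8865,-.0441,-.4606],[-.4604,.015,-.8876]])]
Z=lambda a:Ro.from_euler('z',a,degrees=True).as_matrix()
Y=lambda a:Ro.from_euler('y',a,degrees=True).as_matrix()
X=lambda a:Ro.from_euler('x',a,degrees=True).as_matrix()
def fk(q,k):
    a1,d1,L2,L3,lat,e3,d6=k   # e3: forearm offset
    A=Z(q[0]); B=A@Y(q[1]); C=B@Y(q[2]-90)   # link2 along +z, forearm along +x of C
    F=C@X(q[3]); G=F@Y(q[4]); 
    T=G@Z(0)
    R=T@np.array([[0,0,1],[0,1,0],[-1,0,0]])@Z(q[5])   # tool z = G x
    p=np.array([0,0,d1])+A@[a1,lat,0]+B@[0,0,L2]+C@[L3,0,e3]+R@[0,0,d6]
    return p,R
if __name__=="__main__":
    np.set_printoptions(precision=4,suppress=True)
    for q,p,R in D: print(fk(q,[0]*7)[1])
    for z in ([0,5,6],[0,5],[5],[]):
        m=np.ones(7);m[z]=0
        r=least_squares(lambda k:np.concatenate([fk(q,k*m)[0]-p for q,p,_ in D]),[0,.3,.4,.4,.1,0,.1])
        print(z,r.x*m,np.abs(r.fun).max())
E
python3 kin.py
```

```text
[[-0.3837 -0.9235  0.    ]
 [-0.9235  0.3837  0.    ]
 [-0.     -0.     -1.    ]]
[[-0.8936 -0.4488  0.001 ]
 [-0.4488  0.8936 -0.0005]
 [-0.0007 -0.0009 -1.    ]]
[[-0.9989  0.046  -0.007 ]
 [ 0.0441  0.8865 -0.4606]
 [-0.015  -0.4604 -0.8876]]
[0, 5, 6] [0.     0.1841 0.3641 0.5628 0.1007 0.     0.    ] 0.02377774742627284
[0, 5] [0.     0.2233 0.4018 0.5585 0.1125 0.     0.0798] 0.0010608266019532797
[5] [-0.0049  0.2243  0.4019  0.5635  0.1125  0.      0.0799] 0.0010601864620469748
[] [ 0.0056  0.2881  0.4239  0.5661  0.1127 -0.0854  0.081 ] 0.00010816167773308738
```

```bash
cat >> h.py <<'E'
from kin import fk,Z
from scipy.optimize import least_squares
K=[0,.2233,.4018,.5585,.1125,0,.0798]
LO=np.array([-179.41,-58.25,7.25,-54.29,11.92,-157.13]);HI=np.array([179.41,129.5,145.43,234.29,165.04,157.13])
def ik(p,R,q0):
    def f(q):
        P,Q=fk(q,K); Q=Q@Z(90)
        return np.r_[(P-p)*5, Ro.from_matrix(Q@R.T).as_rotvec()]
    r=least_squares(f,q0,x_scale=30); return r.x,np.abs(r.fun).max()
E
python3 - <<'E'
from h import *
np.set_printoptions(precision=0,suppress=True)
for al in (50,60,70):
    for f in (-60,-45,-30,-15,0,15,30,45,60):
        p,R=goal(.121,f,al,0); q,e=ik(p,R,[12,25,85,-30,80,10]); 
        print(al,f,q,"%.3f"%e,"margin",int(min((q-LO).min(),(HI-q).min())), np.round(p,2), end=" "); 
        print(np.round(p-R[:,2]*.0798,2))
E
```

```text
50 -60 [ 10.  15. 124. -97.  53. 114.] 0.000 margin -42 [0. 0. 0.] [0. 0. 0.]
50 -45 [ 10.  13. 120. -79.  50.  88.] 0.000 margin -24 [1. 0. 0.] [0. 0. 0.]
50 -30 [  8.  14. 114. -62.  54.  64.] 0.000 margin -7 [1. 0. 0.] [1. 0. 0.]
50 -15 [  7.  18. 106. -49.  62.  45.] 0.000 margin 4 [1. 0. 0.] [1. 0. 0.]
50 0 [  6.  24.  99. -41.  72.  29.] 0.000 margin 12 [1. 0. 0.] [1. 0. 0.]
50 15 [  6.  30.  90. -37.  84.  17.] 0.000 margin 17 [1. 0. 0.] [1. 0. 0.]
50 30 [  5.  37.  82. -35.  95.   6.] 0.000 margin 19 [1. 0. 0.] [1. 0. 0.]
50 45 [  4.  44.  75. -35. 107.  -4.] 0.000 margin 19 [1. 0. 0.] [1. 0. 0.]
50 60 [  4.  52.  68. -37. 118. -14.] 0.000 margin 17 [1. 0. 0.] [1. 0. 0.]
60 -60 [   7.    8.  129. -106.   42.  118.] 0.000 margin -51 [0. 0. 0.] [0. 0. 0.]
60 -45 [  6.   7. 124. -78.  38.  85.] 0.000 margin -24 [0. 0. 0.] [0. 0. 0.]
60 -30 [  5.   9. 117. -55.  44.  55.] 0.000 margin 0 [1. 0. 0.] [0. 0. 0.]
60 -15 [  4.  14. 109. -40.  55.  36.] 0.000 margin 14 [1. 0. 0.] [1. 0. 0.]
60 0 [  3.  20. 100. -32.  68.  22.] 0.000 margin 21 [1. 0. 0.] [1. 0. 0.]
60 15 [  2.  28.  91. 
[... 276 characters left out ...]
. 0.]
70 -60 [   1.    3.  134. -120.   29.  126.] 0.000 margin -65 [0. 0. 0.] [0. 0. 0.]
70 -45 [  1.   1. 128. -75.  25.  78.] 0.000 margin -20 [0. 0. 0.] [0. 0. 0.]
70 -30 [  0.   4. 120. -42.  35.  41.] 0.000 margin 12 [1. 0. 0.] [0. 0. 0.]
70 -15 [ -0.  10. 111. -28.  49.  24.] 0.000 margin 25 [1. 0. 0.] [1. 0. 0.]
70 0 [ -1.  17. 101. -22.  65.  14.] 0.000 margin 32 [1. 0. 0.] [1. 0. 0.]
70 15 [ -1.  26.  91. -19.  80.   7.] 0.000 margin 34 [1. 0. 0.] [1. 0. 0.]
70 30 [ -1.  35.  82. -18.  95.   2.] 0.000 margin 35 [1. 0. 0.] [1. 0. 0.]
70 45 [ -2.  44.  72. -19. 109.  -4.] 0.000 margin 35 [1. 0. 0.] [1. 0. 0.]
70 60 [ -2.  53.  64. -21. 122. -10.] 0.000 margin 33 [1. 0. 0.] [1. 0. 0.]
```

Run:
```python
from h import *
from plant import state
np.set_printoptions(precision=3,suppress=True)
s=state();p0=np.array(s['eef_pos']);R0=np.array(s['eef_rot'])
p,R=goal(.12,50,55,.08); r=row(p,R,p0,R0); print(p,r,ik(p,R,s['q']))
# rounded reached pose, then approach
r=np.round(r,3); p1=p0+.3*r[:3]; R1=Ro.from_rotvec(np.radians(45*r[3:])).as_matrix()@R0
p,R=goal(.12,50,55,0); print(p, row(p,R,p1,R1))
```

```text
[0.778 0.15  0.232] [ 0.563 -0.304 -0.624 -0.086  1.136  0.025] (array([  5.362,  53.048,  56.918, -31.509, 119.726,  -9.596]), np.float64(1.1306458408411046e-08))
[0.724 0.108 0.19 ] [-0.179 -0.139 -0.14   0.     0.     0.   ]
```

{"api": "apply_moves", "payload": {
  "rows": "0.56 -0.3 -0.25 -0.08 1 0.02;0.56 -0.3 -0.25 -0.08 1 0.02;0.56 -0.3 -0.25 -0.08 1 0.02;0.56 -0.3 -0.25 -0.08 1 0.02;0.56 -0.3 -0.25 -0.08 1 0.02;0.56 -0.3 -0.25 -0.08 1 0.02;0.56 -0.3 -0.25 -0.08 1 0.02;0.56 -0.3 -0.25 -0.08 1 0.02"
}}

```text
time_s: 2.4
eef_pos: [0.7772, 0.1508, 0.3451]
eef_rot: [[-0.325, 0.721, -0.612], [0.855, -0.053, -0.516], [-0.404, -0.691, -0.599]]
ft_force: [-0.2, 0.8, 0.6]
width: 0.0942
grip_force: 0.0
```

Run:
```python
from h import *
from plant import state
np.set_printoptions(precision=3,suppress=True)
s=state();p0=np.array(s['eef_pos']);R0=np.array(s['eef_rot']);print(s['q'])
p,R=goal(.12,50,55,.08); r=row(p,R,p0,R0); print(p,r)
p,R=goal(.12,50,55,0.04); r=row(p,R,p0,R0); print(p,r)
```

```text
[  5.49   44.974  56.386 -32.434 121.878 -10.704]
[0.778 0.15  0.232] [ 0.003 -0.004 -0.377 -0.004  0.14   0.002]
[0.751 0.129 0.211] [-0.087 -0.073 -0.447 -0.004  0.14   0.002]
```

Then descend to 40 mm before the grasp.

{"api": "apply_moves", "payload": {
  "rows": "0.003 -0.004 -0.377 -0.004 0.14 0.002;0.003 -0.004 -0.377 -0.004 0.14 0.002;0.003 -0.004 -0.377 -0.004 0.14 0.002;-0.087 -0.073 -0.447 -0.004 0.14 0.002;-0.087 -0.073 -0.447 -0.004 0.14 0.002;-0.087 -0.073 -0.447 -0.004 0.14 0.002"
}}

```text
time_s: 3.0
eef_pos: [0.7514, 0.1285, 0.2125]
eef_rot: [[-0.368, 0.64, -0.674], [0.853, -0.056, -0.519], [-0.37, -0.766, -0.526]]
ft_force: [0.5, 0.0, 0.5]
width: 0.0942
grip_force: 0.0
```

Run:
```python
from h import *
from plant import state,imaging
np.set_printoptions(precision=4,suppress=True)
s=state();p0=np.array(s['eef_pos']);R0=np.array(s['eef_rot']);print(s['q'],s['ft_force'],p0)
p,R=goal(.12,50,55,0.0); r=row(p,R,p0,R0); print(p,r)
im,d=imaging.camera("top"); a=cv2.resize(im[150:240,185:305],None,fx=6,fy=6,interpolation=cv2.INTER_NEAREST);cv2.imwrite("pics/c2.png",a[:,:,::-1])
```

```text
[  4.0861  49.955   63.6661 -31.5266 116.0522  -8.4894] [0.5471 0.0419 0.5402] [0.7514 0.1285 0.2125]
[0.7242 0.1081 0.19  ] [-0.0907 -0.0679 -0.0752  0.0021 -0.0001  0.0015]
```

View pics/c2.png

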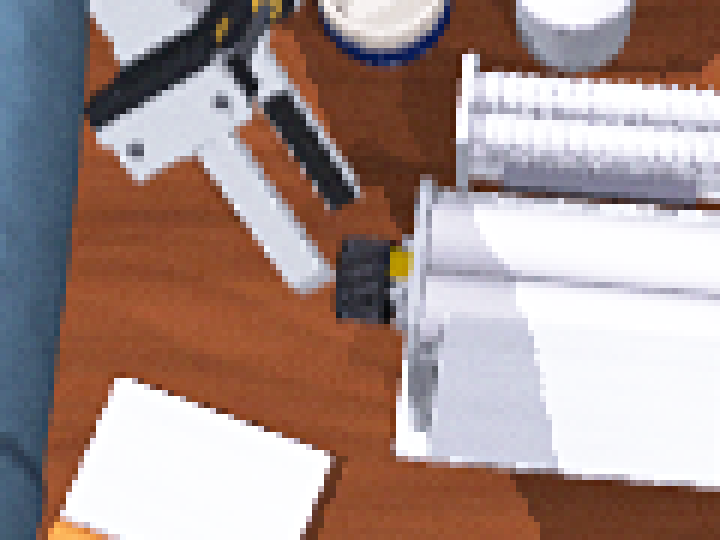

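The crop shows the open fingers at about (300,270) and (345,195), lined up to straddle the knob at (362,280), with the cup clear. Next I move in and close gently to check centring.

{"api": "apply_moves", "payload": {
  "rows": "-0.04 -0.03 -0.033 0.002 0 0.0015;-0.065 -0.05 -0.055 0.002 0 0.0015;-0.0907 -0.068 -0.0752 0.002 0 0.0015;-0.0907 -0.068 -0.0752 0.002 0 0.0015;-0.0907 -0.068 -0.0752 0.002 0 0.0015"
}}

```text
time_s: 3.55
eef_pos: [0.7244, 0.108, 0.1885]
eef_rot: [[-0.37, 0.64, -0.674], [0.853, -0.054, -0.519], [-0.369, -0.767, -0.526]]
ft_force: [0.3, 1.0, 0.3]
width: 0.094
grip_force: 0.0
```

{"api": "apply_moves", "payload": {
  "rows": "0 0 0 0 0 0;0 0 0 0 0 0;0 0 0 0 0 0;0 0 0 0 0 0;0 0 0 0 0 0;0 0 0 0 0 0;0 0 0 0 0 0;0 0 0 0 0 0",
  "gripper": 1,
  "squeeze": 15
}}

```text
time_s: 4.35
eef_pos: [0.7235, 0.1082, 0.1887]
eef_rot: [[-0.37, 0.635, -0.678], [0.853, -0.057, -0.518], [-0.368, -0.77, -0.521]]
ft_force: [-6.3, 0.5, 5.5]
width: 0.0418
grip_force: 15.0
```

Run:
```python
from h import *
from plant import state
np.set_printoptions(precision=4,suppress=True)
s=state();p0=np.array(s['eef_pos']);R0=np.array(s['eef_rot']);F=np.array(s['ft_force']);print(s['time_s'],s['width'],s['grip_force'],p0,"F",F,"tool",R0.T@F, "M tool",R0.T@np.array(s['ft_torque']))
p,R=goal(.12,50,55,0.0); print(p,R0.T@(p-p0)*1000,Ro.from_matrix(R@R0.T).magnitude()*57)
```

```text
4.35 0.04184305678470861 14.988568425178528 [0.7235 0.1082 0.1887] F [-6.3002  0.5115  5.4696] tool [ 0.7524 -8.2441  1.1574] M tool [1.302  0.2804 0.0328]
[0.7242 0.1081 0.19  ] [-0.7657 -0.5671 -1.1113] 0.42201785929468894
```

{"api": "apply_moves", "payload": {
  "rows": "-0.002 0 0.0026 0 0 0;-0.002 0 0.0026 0 0 0;-0.002 0 0.0026 0 0 0;-0.001 0.01 0.0026 0 0 0;-0.0005 0.02 0.0026 0 0 0;0.0005 0.03 0.0026 0 0 0;0.0005 0.03 0.0026 0 0 0",
  "squeeze": 60
}}

```text
time_s: 5.05
eef_pos: [0.7239, 0.1157, 0.1886]
eef_rot: [[-0.37, 0.637, -0.676], [0.852, -0.058, -0.521], [-0.371, -0.769, -0.521]]
ft_force: [-7.6, -9.3, 4.5]
width: 0.0415
grip_force: 60.0
```

```bash
cat > st.py <<'E'
from h import *
from plant import state
import sys
np.set_printoptions(precision=4,suppress=True)
def show(ref=None):
    s=state();p0=np.array(s['eef_pos']);R0=np.array(s['eef_rot']);F=np.array(s['ft_force'])
    M=np.stack([ex,ey,ez]); g=p0+R0[:,2]*.1804
    print(round(s['time_s'],2),"w",s['width'],"gf",s['grip_force'],"grasp in machine(mm, rel knob axis)",M@(g-KN)*1000,"F mach",M@F,"q",np.array(s['q']))
    t=M@R0; print("closing dir",t[:,1],"phi",np.degrees(np.arctan2(-t[2,1],t[0,1])))
    return p0,R0
if __name__=="__main__": show()
E
python3 st.py
```

```text
5.05 w 0.04150772566555543 gf 59.96427655220032 grasp in machine(mm, rel knob axis) [ -1.5069 127.1229  -0.2922] F mach [-6.7918 -9.8606  4.4706] q [  3.3084  48.2327  69.3939 -31.3879 112.5517  -6.9773]
closing dir [ 0.6392 -0.0045 -0.7691] phi 50.269511069361435
```

{"api": "apply_moves", "payload": {
  "rows": "0 0.006 0 0 0 0;0.0005 0.012 0 0 0 0;0.0005 0.012 0 0 0 0;0.0005 0.012 0 0 0 0"
}}

```text
time_s: 5.45
eef_pos: [0.7241, 0.1186, 0.1886]
eef_rot: [[-0.37, 0.637, -0.676], [0.851, -0.059, -0.521], [-0.371, -0.769, -0.52]]
ft_force: [-7.2, -8.7, 5.1]
width: 0.0409
grip_force: 60.0
```

```bash
python3 st.py
```

```text
5.45 w 0.040937906860666756 gf 59.960514307022095 grasp in machine(mm, rel knob axis) [ -1.5248 130.0239  -0.3385] F mach [-6.4237 -9.3154  5.1222] q [  3.5213  48.3353  69.2349 -31.2497 112.7037  -6.8014]
closing dir [ 0.6394 -0.0051 -0.7689] phi 50.25312894725974
```

{"api": "apply_moves", "payload": {
  "rows": "0 0 0 0 0 0;0 0 0 0 0 0;0 0.005 0 0 0 0;0 0.005 0 0 0 0;0 0.005 0 0 0 0"
}}

```text
time_s: 5.95
eef_pos: [0.7241, 0.119, 0.1883]
eef_rot: [[-0.37, 0.637, -0.677], [0.851, -0.06, -0.522], [-0.373, -0.769, -0.519]]
ft_force: [-8.3, -15.1, 4.8]
width: 0.0406
grip_force: 59.9
```

```bash
python3 st.py
python3 - <<'E'
from h import *
im,d=imaging.camera("top"); a=cv2.resize(im[165:225,215:295],None,fx=9,fy=9,interpolation=cv2.INTER_NEAREST);cv2.imwrite("pics/c3.png",a[:,:,::-1])
E
```

```text
5.95 w 0.040627115634934347 gf 59.94958519935608 grasp in machine(mm, rel knob axis) [ -1.5079 130.2418  -0.3393] F mach [ -6.9812 -15.6949   4.8143] q [  3.5567  48.3773  69.2017 -31.3066 112.7536  -6.7328]
closing dir [ 0.6394 -0.0066 -0.7689] phi 50.25504804041213
```

View pics/c3.png

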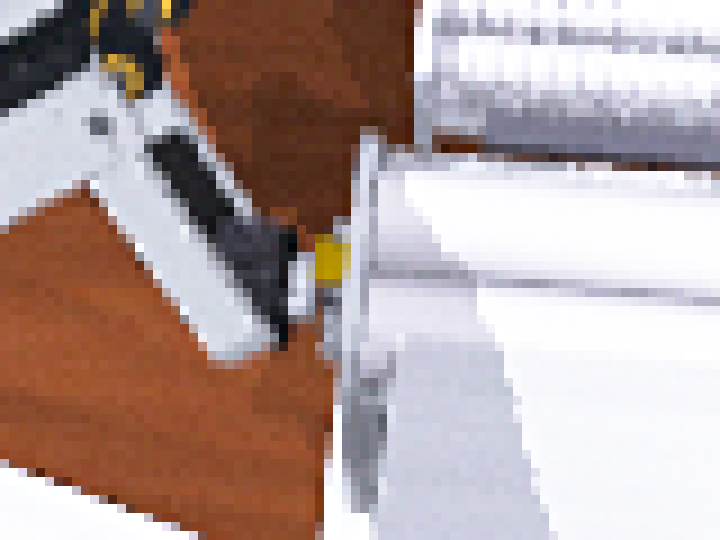

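At the stop: the force jumped to about 15.7 N and the white shaft is visible between the knob and the plate. Next I work out the arc about the knob axis.

```bash
cat > arc.py <<'E'
from st import *
def arc(dphis,A=KN-.0005*ex+.0005*ez,p0=None,R0=None):
    s=state(); p0=np.array(s['eef_pos']) if p0 is None else p0
    out=[]
    for d in dphis:
        Q=Ro.from_rotvec(ey*np.radians(d)).as_matrix(); v=(Q@(p0-A)-(p0-A))
        out.append(" ".join("%.3f"%x for x in np.r_[v/.3, ey*d/45]))
    return ";".join(out)
if __name__=="__main__":
    print(arc([-6,-12,-18,-24,-30,-36,-42,-42]))
E
python3 arc.py
```

```text
-0.034 0.003 0.038 -0.011 -0.133 -0.000;-0.072 0.006 0.071 -0.022 -0.266 -0.000;-0.114 0.010 0.101 -0.033 -0.399 -0.000;-0.158 0.013 0.126 -0.045 -0.531 -0.000;-0.204 0.017 0.146 -0.056 -0.664 -0.000;-0.253 0.021 0.162 -0.067 -0.797 -0.000;-0.303 0.025 0.172 -0.078 -0.930 -0.000;-0.303 0.025 0.172 -0.078 -0.930 -0.000
```

{"api": "apply_moves", "payload": {
  "rows": "-0.034 0.003 0.038 -0.011 -0.133 0;-0.072 0.006 0.071 -0.022 -0.266 0;-0.114 0.01 0.101 -0.033 -0.399 0;-0.158 0.013 0.126 -0.045 -0.531 0;-0.204 0.017 0.146 -0.056 -0.664 0;-0.253 0.021 0.162 -0.067 -0.797 0;-0.303 0.025 0.172 -0.078 -0.93 0;-0.303 0.025 0.172 -0.078 -0.93 0"
}}

```text
time_s: 6.8
eef_pos: [0.6318, 0.1273, 0.2403]
eef_rot: [[-0.013, 0.986, -0.165], [0.819, -0.084, -0.568], [-0.574, -0.142, -0.806]]
ft_force: [-4.7, -13.8, 1.4]
width: 0.0408
grip_force: 59.9
```

```bash
python3 st.py; python3 -c "
from arc import *
print(arc([-6,-12,-18,-18]))"
```

```text
6.8 w 0.04077113364332924 gf 59.94963526725769 grasp in machine(mm, rel knob axis) [ -1.526  130.2526  -0.158 ] F mach [ -3.5233 -14.1931   1.4112] q [  5.3238  27.9436  91.6964 -34.2535  77.8387  20.2747]
closing dir [ 0.9899 -0.0012 -0.142 ] phi 8.164292713295735
-0.051 0.004 0.004 -0.011 -0.133 -0.000;-0.101 0.009 0.003 -0.022 -0.266 -0.000;-0.152 0.013 -0.003 -0.033 -0.399 -0.000;-0.152 0.013 -0.003 -0.033 -0.399 -0.000
```

{"api": "apply_moves", "payload": {
  "rows": "-0.051 0.004 0.004 -0.011 -0.133 0;-0.101 0.009 0.003 -0.022 -0.266 0;-0.152 0.013 -0.003 -0.033 -0.399 0;-0.152 0.013 -0.003 -0.033 -0.399 0;-0.152 0.013 -0.003 -0.033 -0.399 0"
}}

```text
time_s: 7.3
eef_pos: [0.5868, 0.1312, 0.2396]
eef_rot: [[0.167, 0.982, 0.086], [0.803, -0.085, -0.59], [-0.572, 0.167, -0.803]]
ft_force: [-8.7, -11.2, 7.1]
width: 0.0412
grip_force: 59.9
```

```bash
python3 st.py
```

```text
7.3 w 0.041237898526634696 gf 59.94410455226898 grasp in machine(mm, rel knob axis) [ -1.3627 130.2491  -0.3064] F mach [ -7.7409 -11.8611   7.0674] q [  6.4511  21.1392 101.2491 -41.728   63.4986  35.7404]
closing dir [ 0.9859 -0.0026  0.1675] phi -9.64052248771495
```

{"api": "apply_moves", "payload": {
  "rows": "-0.0008 -0.01 0 0 0 0;-0.0016 -0.02 0 0 0 0;-0.0025 -0.03 0 0 0 0;-0.003 -0.038 0 0 0 0;-0.003 -0.038 0 0 0 0;-0.003 -0.038 0 0 0 0"
}}

```text
time_s: 7.9
eef_pos: [0.586, 0.1209, 0.2398]
eef_rot: [[0.167, 0.982, 0.086], [0.804, -0.086, -0.588], [-0.57, 0.167, -0.804]]
ft_force: [-11.0, -3.6, 8.8]
width: 0.0408
grip_force: 60.0
```

```bash
python3 st.py
```

```text
7.9 w 0.040779331052784834 gf 59.95688438415527 grasp in machine(mm, rel knob axis) [ -1.2973 120.3074  -0.3675] F mach [-10.7008  -4.4999   8.7889] q [  5.4584  20.6889 101.8098 -41.8369  62.8003  35.091 ]
closing dir [ 0.9859 -0.0033  0.1674] phi -9.637493133318705
```

{"api": "apply_moves", "payload": {
  "rows": "0 0 0 0 0 0;0 0 0 0 0 0;0 0 0 0 0 0;0 0 0 0 0 0;0 0 0 0 0 0",
  "gripper": 0
}}

```text
time_s: 8.4
eef_pos: [0.5872, 0.1222, 0.2395]
eef_rot: [[0.167, 0.982, 0.093], [0.808, -0.082, -0.583], [-0.564, 0.173, -0.807]]
ft_force: [0.7, -0.8, 0.2]
width: 0.0776
grip_force: 0.0
```

{"api": "apply_moves", "payload": {
  "rows": "-0.014 0.098 0.134 0 0 0;-0.026 0.177 0.241 0 0 0;-0.026 0.177 0.241 0 0 0;-0.026 0.177 0.241 0 0 0"
}}

```text
time_s: 8.8
eef_pos: [0.5793, 0.1756, 0.3125]
eef_rot: [[0.167, 0.981, 0.095], [0.809, -0.082, -0.583], [-0.564, 0.174, -0.807]]
ft_force: [-0.1, -0.2, 0.3]
width: 0.0941
grip_force: 0.0
```

```bash
python3 st.py
python3 - <<'E'
from h import *
im,d=imaging.camera("top"); a=cv2.resize(im[175:215,230:270],None,fx=14,fy=14,interpolation=cv2.INTER_NEAREST);cv2.imwrite("pics/c4.png",a[:,:,::-1]); np.save("pics/t4.npy",im)
p=im.astype(int); r=(p[...,0]-np.maximum(p[...,1],p[...,2]))[184:208,236:254]; np.set_printoptions(linewidth=200); print(r)
E
```

```text
8.8 w 0.0940506371410924 gf 0.0 grasp in machine(mm, rel knob axis) [-11.0667 175.2895  71.8492] F mach [-0.0974 -0.2522  0.296 ] q [ 10.7118  15.9005  98.9991 -38.6241  70.9775  33.5822]
closing dir [0.9847 0.0007 0.174 ] phi -10.020309472115072
[[ 56  53  54  60  57  57  59  57  58  57  57  57  62  58  60  59  58  36]
 [ 61  58  58  61  56  60  60  59  62  55  61  57  62  58  55  54  60  33]
 [ 58  58  59  62  57  59  56  56  54  58  60  57  63  64  58  61  60  43]
 [ 57  58  57  57  59  59  55  59  58  60  65  62  66  64  65  66  67  44]
 [ 54  58  59  57  58  57  61  61  58  61  60  57  59  60  67  61  48  43]
 [ 58  59  57  58  58  58  94  50  23  25  66  71  78  72  88  61   2   9]
 [ 62  63  63  62  64  50  17   3  -8  -8  13   3  18  21  65  40 -25 -25]
 [ 68  60  62  66  66  49 -13 -14 -12 -12 -16 -22 -15 -16  21  22   3   4]
 [ 57  63  63  64  66  24 -15 -12 -12  -7  -9  -9 -14 -15  31  29  27  20]
 [ 55  59  56  59  63  12 -14 -10  -7 -10  -9 -11 -11 -21  31  36  36  14]
 [ 56  57  53  60  63  15  -9  -9 -10 -14 -10 -14 -13   8  36  34  38   6]
 [ 54  55  55  55  63  -3 -1
[... 247 characters left out ...]
 -7  -1 -18 -19 -17   0]
 [ 69  70  71  62  54 -14 -12  -5  -8  -4  -7  -8  -9  -2 -11 -20 -15   0]
 [ 70  72  72  69  50 -18  -8  -4  -8  -5 -12  -8  -7   1  -8 -18 -20   0]
 [ 71  72  74  70  52 -11 -12  -8  -9  -8 -10  -7  -8  -1  -8 -17 -19   0]
 [ 74  77  71  74  73  12 -18 -15 -16 -12 -14 -11  -6  -5 -22 -21 -19   0]
 [ 55  61  55  54  82  28  26  32  18  12  -5  -4  -1  15 -10 -16 -21   0]
 [ 48  50  50  50  58  46  46  46  48  38  36  35  32  38  23  -2 -23  -8]
 [ 40  49  48  52  51  52  49  51  43  40  41  44  44  38  37  27   9 -12]
 [ 46  45  46  45  46  50  50  47  43  39  38  38  43  40  37  48  22 -18]
 [ 46  45  48  44  44  45  46  46  41  45  39  43  38  40  38  46   9 -22]]
```

View pics/c4.png

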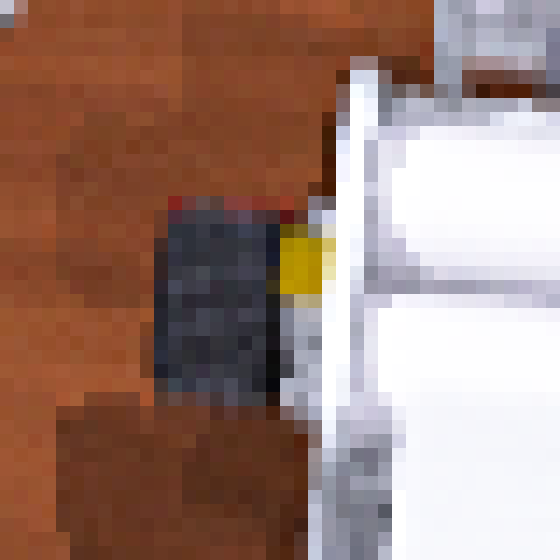

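A red line lies along the knob's upper edge (crop row ~203, px row 189, cols 242–250). That puts the mark about 60° toward +x, so the knob stands home at 1.05 and 60° remain. I turn the wrist back to φ=50.

Run:
```python
from st import *
s=state();p0=np.array(s['eef_pos']);R0=np.array(s['eef_rot'])
k=dict(dx=-.0013,dz=-.0002)
r=None
for f in (10,25,33): print(f,row(*goal(.12,f,55,.08,**k),p0,R0))
p1,R1=goal(.12,33,55,.08,**k)
for f,b in ((50,.08),(50,.04)): print(f,b,row(*goal(.12,f,55,b,**k),p1,R1))
```

```text
10 [ 0.2399 -0.049  -0.0205  0.0368  0.4399  0.0001]
25 [ 0.4163 -0.0638 -0.0763  0.0647  0.7721  0.0001]
33 [ 0.5027 -0.071  -0.1244  0.0795  0.9493  0.0002]
50 0.08 [ 0.1569 -0.0132 -0.1393  0.0316  0.3765 -0.    ]
50 0.04 [ 0.0671 -0.0824 -0.2095  0.0316  0.3765 -0.    ]
```

{"api": "apply_moves", "payload": {
  "rows": "0.12 -0.025 0 0.018 0.22 0;0.24 -0.049 -0.02 0.037 0.44 0;0.24 -0.049 -0.02 0.037 0.44 0;0.416 -0.064 -0.076 0.065 0.772 0;0.416 -0.064 -0.076 0.065 0.772 0;0.503 -0.071 -0.124 0.08 0.949 0;0.503 -0.071 -0.124 0.08 0.949 0;0.503 -0.071 -0.124 0.08 0.949 0"
}}

```text
time_s: 9.65
eef_pos: [0.7296, 0.153, 0.2719]
eef_rot: [[-0.242, 0.835, -0.494], [0.843, -0.072, -0.534], [-0.481, -0.545, -0.686]]
ft_force: [0.2, 0.2, 1.2]
width: 0.094
grip_force: 0.0
```

{"api": "apply_moves", "payload": {
  "rows": "0.157 -0.013 -0.139 0.032 0.376 0;0.157 -0.013 -0.139 0.032 0.376 0;0.157 -0.013 -0.139 0.032 0.376 0;0.067 -0.082 -0.21 0.032 0.376 0;0.067 -0.082 -0.21 0.032 0.376 0;0.067 -0.082 -0.21 0.032 0.376 0"
}}

```text
time_s: 10.25
eef_pos: [0.7494, 0.1294, 0.2138]
eef_rot: [[-0.367, 0.645, -0.671], [0.853, -0.054, -0.519], [-0.371, -0.763, -0.53]]
ft_force: [0.6, -0.4, 0.5]
width: 0.0938
grip_force: 0.0
```

Run:
```python
from st import *
p0,R0=show(); k=dict(dx=-.0013,dz=-.0002)
for b in (.02,0): print(row(*goal(.12,50,55,b,**k),p0,R0))
```

```text
10.25 w 0.09379294750182525 gf 0.0 grasp in machine(mm, rel knob axis) [ 23.8245 143.3967  23.1463] F mach [ 0.6167 -0.3272  0.547 ] q [  4.1592  49.5859  64.0895 -31.3599 115.7364  -8.2673]
closing dir [ 0.6469 -0.0001 -0.7626] phi 49.689911264897056
[-0.0435 -0.0359 -0.0449  0.0002  0.0069  0.0006]
[-0.0884 -0.0706 -0.08    0.0002  0.0069  0.0006]
```

{"api": "apply_moves", "payload": {
  "rows": "-0.044 -0.036 -0.045 0 0.007 0;-0.088 -0.071 -0.08 0 0.007 0;-0.088 -0.071 -0.08 0 0.007 0;-0.088 -0.071 -0.08 0 0.007 0"
}}

```text
time_s: 10.65
eef_pos: [0.7248, 0.1086, 0.1903]
eef_rot: [[-0.369, 0.641, -0.673], [0.853, -0.054, -0.519], [-0.369, -0.766, -0.527]]
ft_force: [0.2, -0.9, -0.9]
width: 0.0943
grip_force: 0.0
```

{"api": "apply_moves", "payload": {
  "rows": "0 0 0 0 0 0;0 0 0 0 0 0;0 0 0 0 0 0;0 0 0 0 0 0;0 0 0 0 0 0;0 0 0 0 0 0;0 0 0 0 0 0;0 0 0 0 0 0;0 0 0 0 0 0",
  "gripper": 1,
  "squeeze": 60
}}

```text
time_s: 11.55
eef_pos: [0.7233, 0.1082, 0.1882]
eef_rot: [[-0.37, 0.634, -0.679], [0.854, -0.056, -0.518], [-0.367, -0.771, -0.52]]
ft_force: [-5.9, 0.3, 6.1]
width: 0.0409
grip_force: 60.0
```

```bash
python3 st.py
```

```text
11.55 w 0.04090312885528792 gf 59.98394429683685 grasp in machine(mm, rel knob axis) [ -1.992  120.0943  -0.658 ] F mach [-5.9283 -0.1591  6.1489] q [  2.7438  48.051   69.7532 -31.5916 112.2892  -7.4419]
closing dir [ 0.6364 -0.0032 -0.7713] phi 50.47535294312139
```

Gripped. Pull about 13 mm commanded.

{"api": "apply_moves", "payload": {
  "rows": "0.0008 0.01 0 0 0 0;0.0016 0.02 0 0 0 0;0.0025 0.03 0 0 0 0;0.0035 0.042 0 0 0 0;0.004 0.046 0 0 0 0;0.004 0.046 0 0 0 0;0.004 0.046 0 0 0 0"
}}

```text
time_s: 12.25
eef_pos: [0.7244, 0.1189, 0.1873]
eef_rot: [[-0.371, 0.633, -0.68], [0.851, -0.061, -0.521], [-0.371, -0.772, -0.516]]
ft_force: [-10.0, -13.3, 5.7]
width: 0.0409
grip_force: 60.0
```

```bash
python3 st.py; python3 -c "
from arc import *
A=KN-.0013*ex-.0002*ez
print(arc([-6,-12,-18,-24,-30,-36,-42,-42],A))"
```

```text
12.25 w 0.04087579125231209 gf 59.95264291763306 grasp in machine(mm, rel knob axis) [ -1.9055 130.3118  -0.7382] F mach [ -8.8227 -14.0979   5.7434] q [  3.5399  48.5326  69.0979 -31.2812 112.9847  -6.8046]
closing dir [ 0.6355 -0.008  -0.772 ] phi 50.538246880674095
-0.034 0.003 0.038 -0.011 -0.133 -0.000;-0.072 0.006 0.072 -0.022 -0.266 -0.000;-0.113 0.010 0.102 -0.033 -0.399 -0.000;-0.158 0.013 0.128 -0.045 -0.531 -0.000;-0.204 0.017 0.148 -0.056 -0.664 -0.000;-0.253 0.021 0.164 -0.067 -0.797 -0.000;-0.303 0.025 0.175 -0.078 -0.930 -0.000;-0.303 0.025 0.175 -0.078 -0.930 -0.000
```

{"api": "apply_moves", "payload": {
  "rows": "-0.034 0.003 0.038 -0.011 -0.133 0;-0.072 0.006 0.072 -0.022 -0.266 0;-0.113 0.01 0.102 -0.033 -0.399 0;-0.158 0.013 0.128 -0.045 -0.531 0;-0.204 0.017 0.148 -0.056 -0.664 0;-0.253 0.021 0.164 -0.067 -0.797 0;-0.303 0.025 0.175 -0.078 -0.93 0;-0.303 0.025 0.175 -0.078 -0.93 0"
}}

```text
time_s: 13.05
eef_pos: [0.6321, 0.1271, 0.2399]
eef_rot: [[-0.014, 0.986, -0.167], [0.82, -0.084, -0.567], [-0.573, -0.145, -0.807]]
ft_force: [-3.7, -13.1, -0.1]
width: 0.041
grip_force: 60.0
```

{"api": "apply_moves", "payload": {
  "rows": "-0.051 0.004 0.004 -0.011 -0.133 0;-0.101 0.009 0.003 -0.022 -0.266 0;-0.152 0.013 -0.003 -0.033 -0.399 0;-0.152 0.013 -0.003 -0.033 -0.399 0;-0.152 0.013 -0.003 -0.033 -0.399 0"
}}

```text
time_s: 13.55
eef_pos: [0.5872, 0.1311, 0.2392]
eef_rot: [[0.165, 0.983, 0.084], [0.804, -0.085, -0.589], [-0.572, 0.165, -0.804]]
ft_force: [-7.2, -10.5, 5.6]
width: 0.0408
grip_force: 60.0
```

```bash
python3 st.py
```

```text
13.55 w 0.04084276283014166 gf 59.950860142707825 grasp in machine(mm, rel knob axis) [ -1.3368 130.2948  -0.8431] F mach [ -6.2988 -11.0844   5.5933] q [  6.4264  21.2293 101.1673 -41.5995  63.5673  35.5746]
closing dir [ 0.9864 -0.0027  0.1645] phi -9.469334341394829
```

Turned 60° and still held out. Push home, release, back off and look.

{"api": "apply_moves", "payload": {
  "rows": "-0.0008 -0.01 0 0 0 0;-0.0016 -0.02 0 0 0 0;-0.0025 -0.03 0 0 0 0;-0.003 -0.038 0 0 0 0;-0.003 -0.038 0 0 0 0;-0.003 -0.038 0 0 0 0"
}}

```text
time_s: 14.15
eef_pos: [0.5865, 0.1207, 0.2394]
eef_rot: [[0.166, 0.983, 0.083], [0.805, -0.086, -0.587], [-0.57, 0.164, -0.805]]
ft_force: [-9.2, -4.0, 7.4]
width: 0.0409
grip_force: 60.0
```

{"api": "apply_moves", "payload": {
  "rows": "0 0 0 0 0 0;0 0 0 0 0 0;0 0 0 0 0 0;0 0 0 0 0 0;0 0 0 0 0 0;0 0 0 0 0 0",
  "gripper": 0
}}

```text
time_s: 14.75
eef_pos: [0.5877, 0.1218, 0.2392]
eef_rot: [[0.166, 0.982, 0.091], [0.809, -0.083, -0.582], [-0.564, 0.17, -0.808]]
ft_force: [0.8, 0.0, 0.2]
width: 0.0853
grip_force: 0.0
```

{"api": "apply_moves", "payload": {
  "rows": "-0.014 0.098 0.134 0 0 0;-0.026 0.177 0.241 0 0 0;-0.03 0.25 0.33 0 0 0;-0.03 0.25 0.33 0 0 0;-0.03 0.25 0.33 0 0 0"
}}

```text
time_s: 15.25
eef_pos: [0.5785, 0.1969, 0.3381]
eef_rot: [[0.166, 0.982, 0.092], [0.809, -0.082, -0.582], [-0.564, 0.17, -0.808]]
ft_force: [0.4, -0.2, -0.3]
width: 0.0938
grip_force: 0.0
```

```bash
python3 st.py
python3 - <<'E'
from h import *
im,d=imaging.camera("top"); a=cv2.resize(im[175:215,230:270],None,fx=14,fy=14,interpolation=cv2.INTER_NEAREST);cv2.imwrite("pics/c5.png",a[:,:,::-1])
p=im.astype(int); r=(p[...,0]-np.maximum(p[...,1],p[...,2]))[187:206,239:254]; print(r)
w=np.clip(r[3:15,3:10]-20,0,None); v,u=np.mgrid[190:202,242:249]
if w.sum(): 
    m=ray("top",(u*w).sum()/w.sum(),(v*w).sum()/w.sum(),.1165); print((u*w).sum()/w.sum(),(v*w).sum()/w.sum(),m,"xm off axis",(m-KN)@ex)
E
```

```text
15.25 w 0.09384401333348515 gf 0.0 grasp in machine(mm, rel knob axis) [-14.2098 196.4681  97.4048] F mach [ 0.4    -0.1427 -0.3379] q [ 12.6878  15.0122  97.1111 -37.6309  74.428   33.1424]
closing dir [0.9854 0.0004 0.1704] phi -9.810263166754858
[[ 55  57  59  61  56  61  63  63  61  60  67  63  69  37  44]
 [ 60  56  58  60  60  57  62  60  59  61  64  66  65  40  46]
 [ 58  58  55  34  22  18  21  34  32  44  50  63  40   4  10]
 [ 62  59  93  27  20  18 -20 -16 -15  -6   1  21  14 -24 -24]
 [ 64  59 157 187 188 185 178 174 173 124 104  68  20   7   6]
 [ 61  58 161 132 171 184 176 219 224 210 187  41  31  29  23]
 [ 58  61  56  28  50  53  48  53  58  62  75  26  33  36  15]
 [ 56  65  14 -21 -22 -22 -16 -20 -21 -21   9  30  34  37   7]
 [ 54  64  -3 -20 -11 -15  -7 -11 -13  -9   7  39  37  40   3]
 [ 57  59  -9  -8  -7  -5  -8  -8 -11 -13   3  13  16  13  -6]
 [ 66  76 -10 -13  -9 -12 -10  -8 -15 -10  -4 -23  -9  -7  -5]
 [ 74  60 -12 -12  -9 -15 -11   0 -10  -8  -3 -16 -20 -20   0]
 [ 62  47 -16  -9  -7  -8  -8  -4  -4 -10  -1 -16 -15 -15   0]
 [ 70  49 -14 -10  -5  -6  -6 -11 -11  -7  -2 -10 -18 -20   0]
 [ 74  77  -7 -12  -7 -11  -7 -11 -10 -11  -4 -10 -17 -22   0]
 [ 72  76   4 -21 -17 -18 -16 -13 -11  -9  -5  19 -17 -21   0]
 [ 58  59  27  30  27  13  12  -6   0   0   4   8 -21 -21   0]
 [ 48  44  45  47  47  45  34  38  31  33  36  21  -4 -23  -9]
 [ 50  53  54  52  50  43  42  39  39  41  43  40  23   7 -10]]
245.09821428571428 191.64650974025975 [0.61007439 0.00851515 0.1165    ] xm off axis 0.007797586746466365
```

View pics/c5.png

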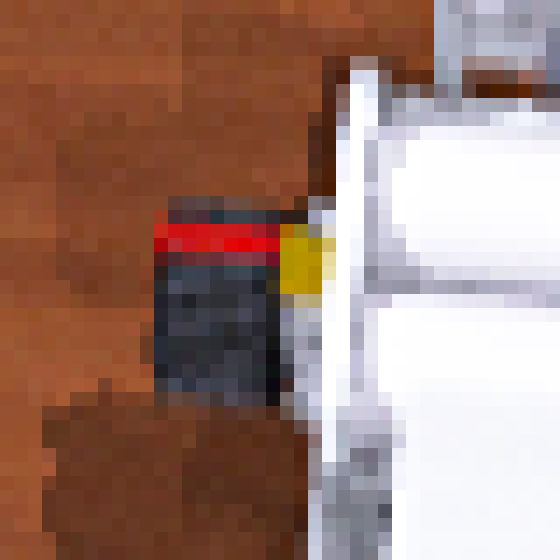

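The red line is now at crop row ~238 (px row 191.6). That is above the "up" position expected near row 194, so the mark sits about 27° toward +x. The knob's outer edge is unshifted, so it is home at 0.52, one seat short. I take it once more for another −30°.

Run:
```python
from st import *
p0,R0=show(); k=dict(dx=-.0013,dz=-.0004)
for f,b in ((20,.08),(20,.04),(20,.0)): print(row(*goal(.12,f,55,b,**k),p0,R0))
```

```text
15.3 w 0.09386944455309487 gf 0.0 grasp in machine(mm, rel knob axis) [-14.846  195.7271  96.1138] F mach [-0.0234  0.3349 -0.8914] q [ 12.6373  15.0685  97.1919 -37.6261  74.4328  33.1412]
closing dir [ 0.9858 -0.0004  0.168 ] phi -9.674174838885653
[ 0.3614 -0.13   -0.1393  0.0547  0.6571  0.0006]
[ 0.3178 -0.2031 -0.2419  0.0547  0.6571  0.0006]
[ 0.2741 -0.2761 -0.3446  0.0547  0.6571  0.0006]
```

{"api": "apply_moves", "payload": {
  "rows": "0.361 -0.13 -0.139 0.055 0.657 0;0.361 -0.13 -0.139 0.055 0.657 0;0.361 -0.13 -0.139 0.055 0.657 0;0.361 -0.13 -0.139 0.055 0.657 0;0.361 -0.13 -0.139 0.055 0.657 0;0.318 -0.203 -0.242 0.055 0.657 0;0.318 -0.203 -0.242 0.055 0.657 0;0.318 -0.203 -0.242 0.055 0.657 0"
}}

```text
time_s: 16.1
eef_pos: [0.6733, 0.1356, 0.2646]
eef_rot: [[-0.126, 0.936, -0.328], [0.833, -0.08, -0.548], [-0.539, -0.342, -0.77]]
ft_force: [0.2, 0.2, 0.6]
width: 0.0942
grip_force: 0.0
```

Run:
```python
from st import *
p0,R0=show(); k=dict(dx=-.0013,dz=-.0004)
for b in (.02,.0): print(row(*goal(.12,20,55,b,**k),p0,R0))
```

```text
16.1 w 0.09417113163029012 gf 0.0 grasp in machine(mm, rel knob axis) [  9.4663 143.1789  30.7048] F mach [0.1724 0.1959 0.6495] q [  5.448   32.5939  82.4046 -30.9365  91.006   10.712 ]
closing dir [ 0.9397 -0.0011 -0.342 ] phi 19.9972044197686
[-0.0208 -0.0371 -0.0524 -0.0002  0.0001  0.0016]
[-0.0426 -0.0737 -0.1037 -0.0002  0.0001  0.0016]
```

{"api": "apply_moves", "payload": {
  "rows": "-0.021 -0.037 -0.052 0 0 0.002;-0.043 -0.074 -0.104 0 0 0.002;-0.043 -0.074 -0.104 0 0 0.002;-0.043 -0.074 -0.104 0 0 0.002"
}}

```text
time_s: 16.5
eef_pos: [0.6616, 0.1142, 0.2357]
eef_rot: [[-0.126, 0.938, -0.323], [0.833, -0.077, -0.548], [-0.539, -0.338, -0.771]]
ft_force: [-0.5, -0.7, 1.2]
width: 0.0938
grip_force: 0.0
```

{"api": "apply_moves", "payload": {
  "rows": "0 0 0 0 0 0;0 0 0 0 0 0;0 0 0 0 0 0;0 0 0 0 0 0;0 0 0 0 0 0;0 0 0 0 0 0;0 0 0 0 0 0;0 0 0 0 0 0;0 0 0 0 0 0",
  "gripper": 1,
  "squeeze": 60
}}

```text
time_s: 17.4
eef_pos: [0.6606, 0.1139, 0.2343]
eef_rot: [[-0.127, 0.936, -0.328], [0.833, -0.079, -0.548], [-0.539, -0.343, -0.77]]
ft_force: [-4.9, 2.2, 3.1]
width: 0.0412
grip_force: 60.0
```

{"api": "apply_moves", "payload": {
  "rows": "0.0008 0.01 0 0 0 0;0.0016 0.02 0 0 0 0;0.0025 0.03 0 0 0 0;0.0035 0.042 0 0 0 0;0.004 0.046 0 0 0 0;0.004 0.046 0 0 0 0;0.004 0.046 0 0 0 0"
}}

```text
time_s: 18.1
eef_pos: [0.6618, 0.1249, 0.2335]
eef_rot: [[-0.128, 0.935, -0.329], [0.829, -0.081, -0.553], [-0.544, -0.344, -0.765]]
ft_force: [-5.9, -12.5, 1.7]
width: 0.0411
grip_force: 60.0
```

```bash
python3 st.py; python3 -c "
from arc import *
A=KN-.0013*ex-.0004*ez
print(arc([-6,-12,-18,-24,-30,-30],A))"
```

```text
18.1 w 0.04113498075634909 gf 59.96524214744568 grasp in machine(mm, rel knob axis) [ -1.3107 130.6259   0.4668] F mach [ -4.8768 -12.9626   1.7311] q [  4.705   33.3863  84.9955 -31.6269  87.988   11.8945]
closing dir [ 0.939  -0.0025 -0.344 ] phi 20.122407187512493
-0.049 0.004 0.015 -0.011 -0.133 -0.000;-0.100 0.008 0.025 -0.022 -0.266 -0.000;-0.151 0.013 0.030 -0.033 -0.399 -0.000;-0.202 0.017 0.029 -0.045 -0.531 -0.000;-0.253 0.021 0.023 -0.056 -0.664 -0.000;-0.253 0.021 0.023 -0.056 -0.664 -0.000
```

{"api": "apply_moves", "payload": {
  "rows": "-0.049 0.004 0.015 -0.011 -0.133 0;-0.1 0.008 0.025 -0.022 -0.266 0;-0.151 0.013 0.03 -0.033 -0.399 0;-0.202 0.017 0.029 -0.045 -0.531 0;-0.253 0.021 0.023 -0.056 -0.664 0;-0.253 0.021 0.023 -0.056 -0.664 0;-0.253 0.021 0.023 -0.056 -0.664 0"
}}

```text
time_s: 18.8
eef_pos: [0.5855, 0.1314, 0.2405]
eef_rot: [[0.167, 0.982, 0.091], [0.804, -0.082, -0.589], [-0.57, 0.172, -0.803]]
ft_force: [-3.0, -12.6, 0.7]
width: 0.0409
grip_force: 60.0
```

{"api": "apply_moves", "payload": {
  "rows": "-0.0008 -0.01 0 0 0 0;-0.0016 -0.02 0 0 0 0;-0.0025 -0.03 0 0 0 0;-0.003 -0.038 0 0 0 0;-0.003 -0.038 0 0 0 0;-0.003 -0.038 0 0 0 0"
}}

```text
time_s: 19.4
eef_pos: [0.5847, 0.1212, 0.2407]
eef_rot: [[0.167, 0.982, 0.091], [0.806, -0.083, -0.587], [-0.568, 0.172, -0.805]]
ft_force: [-6.1, -4.6, 2.4]
width: 0.0408
grip_force: 60.0
```

{"api": "apply_moves", "payload": {
  "rows": "0 0 0 0 0 0;0 0 0 0 0 0;0 0 0 0 0 0;0 0 0 0 0 0;0 0 0 0 0 0;0 0 0 0 0 0",
  "gripper": 0
}}

```text
time_s: 20.0
eef_pos: [0.5856, 0.1224, 0.2413]
eef_rot: [[0.168, 0.981, 0.096], [0.808, -0.081, -0.583], [-0.565, 0.176, -0.806]]
ft_force: [0.5, 0.3, -0.7]
width: 0.0857
grip_force: 0.0
```

{"api": "apply_moves", "payload": {
  "rows": "-0.014 0.098 0.134 0 0 0;-0.026 0.177 0.241 0 0 0;-0.03 0.25 0.33 0 0 0;-0.03 0.25 0.33 0 0 0;-0.03 0.25 0.33 0 0 0"
}}

```text
time_s: 20.5
eef_pos: [0.5764, 0.1975, 0.3402]
eef_rot: [[0.168, 0.981, 0.097], [0.808, -0.081, -0.583], [-0.565, 0.176, -0.806]]
ft_force: [0.2, -0.1, -1.0]
width: 0.0943
grip_force: 0.0
```

```bash
python3 st.py
python3 - <<'E'
from h import *
im,d=imaging.camera("top"); a=cv2.resize(im[175:215,230:270],None,fx=14,fy=14,interpolation=cv2.INTER_NEAREST);cv2.imwrite("pics/c6.png",a[:,:,::-1])
p=im.astype(int); r=(p[...,0]-np.maximum(p[...,1],p[...,2]))[187:206,239:254]; print(r)
w=np.clip(r[3:15,3:10]-20,0,None); v,u=np.mgrid[190:202,242:249]
if w.sum(): 
    m=ray("top",(u*w).sum()/w.sum(),(v*w).sum()/w.sum(),.1165); print((u*w).sum()/w.sum(),(v*w).sum()/w.sum(),m,"xm off axis",(m-KN)@ex)
print("expected px for up:",[proj("top",KN+dx*ex+.114*ey+.0215*ez) for dx in (0,-.0013)])
E
```

```text
20.5 w 0.09427479320360754 gf 0.0 grasp in machine(mm, rel knob axis) [-15.4166 196.7706  99.7634] F mach [ 0.259  -0.1283 -1.0008] q [ 12.8039  14.6207  97.3592 -37.8047  74.3741  33.3111]
closing dir [0.9844 0.0019 0.1759] phi -10.128979573871495
[[ 58  58  62  60  56  58  65  66  64  62  68  68  73  44  45]
 [ 59  58  60  62  59  61  60  63  60  58  60  68  66  37  50]
 [ 61  60  61  38  27  25  38  35  36  48  50  63  64   4  11]
 [ 61  62  48  -3 -12 -10   1   5  -2   2   9  26  39 -22 -25]
 [ 66  68  50 -13 -13 -13 -11 -15 -17 -19 -21  22  26   5   4]
 [ 66  64  24 -18 -16 -14 -14 -13 -12 -15 -18  32  30  29  18]
 [ 59  57  51  25  28 -29 -28 -22 -22 -24 -23  31  35  34  15]
 [ 50  87 200 194 194 180 189 137 141 116  87  26  31  35   7]
 [ 48  97 234 235 232 234 239 226 216 221 177  30  36  35   2]
 [ 52  64  77  92 107  98  99 146 142 192 189  31  14  13  -5]
 [ 68  70 -16  -7   7   9   7  40  35  65  72 -19 -15 -10  -4]
 [ 73  61 -10 -13 -10  -8  -8 -14 -19 -17  -9 -17 -22 -21   0]
 [ 69  50  -6 -15 -10 -11  -7 -14 -12  -9  -2 -15 -18 -15   0]
 [ 70  50 -10 -10  -9 -12  -9 -10  -8  -6  -6 -10 -18 -19   0]
 [ 71  60 -10 -11 -12 -10 -12  -8  -7  -4  -2  -6 -16 -20   0]
 [ 72  73  10 -15 -16 -15 -16 -17 -13 -10  -4  18 -17 -20   0]
 [ 58  58  40  27  28  17  11  -2  -2  -2  15   6 -20 -23   0]
 [ 52  50  52  50  49  44  37  32  32  33  34  28  -2 -22  -8]
 [ 50  50  50  49  49  44  41  42  43  43  41  39  25   8 -11]]
245.03239479261276 194.9573115349682 [0.59976467 0.00850064 0.1165    ] xm off axis -0.002474758477027399
expected px for up: [(np.float64(245.0461613144304), np.float64(194.15846855695352)), (np.float64(245.00126262709603), np.float64(194.57472153634873))]
```

View pics/c6.png

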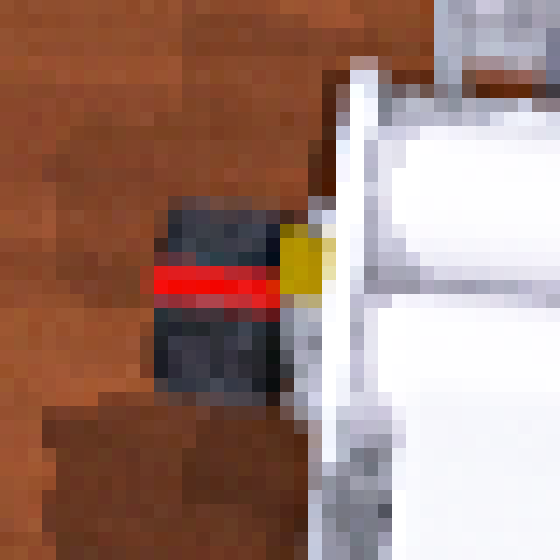

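The red line now crosses the knob at px row 195, in line with the lower tip of the yellow pointer. It sits about 10 mm (one seat) from the previous position, and the knob's outer edge is at its home column. The gripper is clear, so I hand in the job.

```bash
python3 -c "
from plant import job; print(job.close_job())"
```

```text
the job is handed in; nothing more can be done
None
```

The knob stands home at its red setting, with the red mark under the yellow pointer to within about 3° in the last top-camera picture; I've handed the job in, but no verdict came back. It started five seats off and took three grips (60°, 60°, 30°), and the other things on the table were not touched.

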